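Finish the barrel stack and offer up the wine-store roof on a town model

ROBOT

A 6-joint arm with a two-finger parallel gripper is mounted at the origin on the work surface. World frame = base frame: x ahead of the robot, y to its left, z up, the work surface at z = 0. Lengths are in mm, angles in rad, forces in N, time in s.
With the tool pointing down it reaches from about 375 to 750 mm from the base axis. Payload 9 kg.
Tool frame: the origin (TCP) lies at the very end of the fingers, on their centre line; the grasp point (between the pads) lies 19 mm behind it; z points along the fingers, y is the line along which they close (so a half turn about z gives the same grasp; the last joint's range is limited). The gripper opens to 85 mm and grips with 20 to 120 N. Pads are 22 mm wide; open, the fingers measure 114 mm over their backs; the gripper's body (76 mm by 85 mm) begins 54 mm behind the grasp point. The pads swing forward as they close: fully open they stand 13 mm farther back than shut.
Start: joints at [1.034, 0.104, 0.097, 1.564, 0, 1.353], TCP at [188.061, 569.798, 231.331] pointing down, gripper open.
Joint ranges: [-2.99, 2.99], [-0.84, 1.86], [-1.1, 1.16], [-1.84, 2.11], [-1.51, 1.56], [-3.14, 3.14]. Speed limits (rad/s): [2.22, 2.22, 2.57, 3.14, 3.14, 3.14].

INTERFACE

Orientations are given as a 3x3 rotation matrix whose columns are the frame's x, y, z axes.
In Python, from plant import manip gives the robot as it stands. The module is installed in compiled form; this text tells all that it offers.
- The arm moves only by the tool play_rows, never from a script. Its argument "series" is a list of rows, each an object with "dp": the shift along the tool's x, y, z in cm, a list of three; "rotation": the turn, a rotation vector about the tool's x, y, z in degrees, a list of three; "fingers": the finger opening in cm, from 0 to 8.54. In form: [{"dp": [x, y, z], "rotation": [ax, ay, az], "fingers": fingers}, ...]. A call has 1 to 12 rows; each row shifts and turns the commanded pose from where the row before left it, along the tool's axes as they then stand; what a row does not reach is not made up. A row lasts 1/8 s, in which the tool goes at most 62.5 mm and 10.7 degrees, less where a joint would pass 70% of its speed; a pose out of reach is approached as far as the arm can. A call with a gripper value outside its range is refused whole. The fingers move at their own pace and stop on an object; "newtons" is the grip in N (left out, the last holds). Time passes only in rows, so rows that do not move let the fingers close. It gives the time, the measured TCP pose, the force, the opening and the grip force at its end, in the units of the state.
- manip.read_state(): the state, without advancing time (a new reading comes with each control period).
- manip.grab_frame(name): name is "side" or "top"; returns the picture (480x640x3 uint8, red, green, blue); there is no depth.
- manip.camera_info(name): a dict with "vfov" (degrees; the focal length in pixels is half the picture's height over the tangent of half this angle, whatever the lens; pixels are square), "cx", "cy" (the principal point, pixels), "R" (3x3) and "t" (3): a world point X has camera coordinates R X + t. Camera axes: x right, y down, z forward; pixel columns grow to the right and rows downward; lengths in mm; the calibration is good to about 2 mm. A picture is of the moment at which its call begins. camera_info takes no time and is no camera call.
- manip.job_done(): hands the job in; it is judged then, once.
The state is a dict: "clock": time; "q": joint angles; "qd": joint speeds; "joint_efforts": joint torques, N m; "eef_pos": TCP position; "ee_rot": TCP orientation; "wrist_force": force on the tool from outside, world axes, zero at the start; "moment": the same for the moment, N m; "gripper_width": finger opening in mm; "grasp_force": force on a finger pad.
Only numpy, scipy, OpenCV 4.12 (cv2) and the standard library are available. Lean on these libraries where they do the work, as an engineer would, in place of code of your own. Each camera call takes 0.05 s, during which the arm holds its last target. There are 200 camera calls.

TASK

Finish the little wine store of the town model: lay the spare barrel from the blue rest in the groove on top of the two barrels between the four posts, lined up with them, and let go of it. Then take the tiled roof by its lantern, carry it over the town wall without letting it touch the posts, and finish while holding it still and level about a centimetre above the four posts, centred and square with them, its ridge along the barrels, so that I can brush glue on the post tops: do not set it down or let go. Leave the glue bottle, the paint jar and the tree where they stand, and let nothing touch the town wall at any time.

Things in the scene. Friction and masses are not known exactly. Their poses are not given: they have to be found in the camera images.
- post_tops (a point): Centre of the four post tops of the wine store, in the plane of the tops; z up, x along the lying barrels. The posts are dark wood, fixed, 10 mm square, tops 104 mm above the table, centres at x = +-58, y = +-56 mm of this point, on a fixed white plaster board 190 (x) by 170 mm, 12 mm thick.
- groove (a point): Where the third barrel's centre belongs, axis along this point's x: 32.5 mm straight below post_tops, same axes. Below it a fixed stillage with low chocks carries barrel_a and barrel_b side by side along x, their centres 34.5 mm lower, at y = +20.5 and -20.5 mm, and 1 mm between them.
- barrel_a_center (a point): Centre of a loose turned wooden barrel with two dark hoops, 50 mm long, 40 mm in diameter over its middle 26 mm, tapering to flat ends 32 mm in diameter; 40 g. It lies in the stillage between the posts, chocked. Its x axis is the barrel's axis.
- barrel_b_center (a point): Centre of the second loose barrel, same as barrel_a, lying beside it in the stillage with a 1 mm gap. Its x axis is the barrel's axis.
- barrel_c_center (a point): Centre of the spare barrel, loose, same size, 28 to 56 g; x is its axis. It starts on a fixed blue rest, centre 26 mm above the table. The rest is 30 mm long along the axis, 60 mm across, with 14 mm chocks, so both flat ends stand free: grip end to end (50 mm). Tips up to 19 mm below its centre then clear the tapered ends of the lower barrels in the groove.
- roof_under (a point): Centre of the flat underside of the loose tiled roof (terracotta slopes, yellow gables, 125 to 250 g); the underside is 140 mm along x (the ridge, parallel to the barrels when fitted) by 136 mm along y, tiles 144 mm along x; z up. It starts flat on the table. It fits either way round; fitted, this point lies over post_tops.
- lantern (a point): Centre of the upright part of the yellow lantern on the roof's ridge, straight above roof_under by 64 mm: a solid block 34 mm along the ridge (x) by 28 mm across (y), standing free from the ridge, 42 mm above the underside, to 86 mm; a tiled cap goes up to 95 mm. Made to be gripped.
- wall_top (a point): Centre of the top of the fixed wooden town wall, 108 mm above the table; the wall runs along this point's x, 302 mm long over its two round end towers (42 mm in diameter, 45 mm over their bands), 22 mm thick, and stands between the roof and the store.
- glue: White glue bottle with a red cap, loose, 40 mm in diameter, 110 mm tall; origin at the centre of its underside. Leave it alone.
- paint: Green paint jar with a black lid, loose, 44 mm in diameter, 45 mm tall; origin at the centre of its underside. Leave it alone.
- tree: Model cypress tree on a dark round foot, loose, foot 52 mm in diameter, 101 mm tall; origin at the centre of its underside. Leave it alone.

How it is judged:
By the outcome, as a careful person would: the job done as asked, in the order asked, and still so for the second after the job is handed in, while the arm keeps its last pose, push and grip.
It also fails if it takes over 54 s, if anything falls off the work surface, if the arm or the gripper's body presses on something with over 40 N, if the wrist force passes 120 N, or if a joint passes its speed limit or range.

## Working session

There is one attempt and no reset: what is moved stays moved. The work goes in short steps, Python scripts to look and compute and a tool call to move; the robot and the scene stay as the last step left them, time stands still between calls to the robot, and variables do not carry over. Pictures are saved under pics/ and viewed, at most 10 in all, crops included, and the job is handed in when it is done.

Besides the shell and the picture viewer there is one more tool, called after ">>>" as a command line: name --argument value ..., lists and objects as JSON in quotes. play_rows: Moves the arm, as the interface text tells. Its arguments: {"type":"object","properties":{"series":{"type":"array","items":{"type":"object","properties":{"dp":{"type":"array","items":{"type":"number"}},"rotation":{"type":"array","items":{"type":"number"}},"fingers":{"type":"number"}}}},"newtons":{"type":"number"}},"required":["series"]}

```bash
mkdir -p pics; python3 - <<'E'
from plant import manip
import cv2,numpy as np
np.set_printoptions(precision=4,suppress=True)
for n in("side","top"):
    f=manip.grab_frame(n); cv2.imwrite(f"pics/{n}0.png",f[:,:,::-1]); print(n,manip.camera_info(n))
s=manip.read_state(); print(s)
E
```

```text
side {'vfov': 51.26582453854901, 'cx': 324.2894838343009, 'cy': 248.99996103781803, 'R': array([[ 0.9811, -0.1931,  0.008 ],
       [-0.1402, -0.7397, -0.6582],
       [ 0.133 ,  0.6447, -0.7528]]), 't': array([-498.5676,  132.904 , 1252.4294])}
top {'vfov': 54.734220100411484, 'cx': 312.7903712577049, 'cy': 243.20303056171016, 'R': array([[ 0.1172, -0.9931,  0.0007],
       [-0.9721, -0.1149, -0.2044],
       [ 0.2031,  0.0233, -0.9789]]), 't': array([-41.8141, 499.5914, 993.5022])}
{'clock': 0.1, 'q': array([ 1.0343,  0.1047,  0.0966,  1.5639, -0.    ,  1.3531]), 'qd': array([ 0.0006, -0.0008,  0.002 , -0.0007, -0.0005,  0.    ]), 'joint_efforts': array([  0.0066, -55.8202,  50.4723,   0.0129,  -0.0002,  -0.    ]), 'eef_pos': array([187.9122, 569.5157, 230.6076]), 'ee_rot': array([[-0.9496,  0.3134, -0.0006],
       [ 0.3134,  0.9496, -0.001 ],
       [ 0.0002, -0.0011, -1.    ]]), 'wrist_force': array([-0.4754,  1.0385, -0.0909]), 'moment': array([0.0224, 0.0089, 0.0232]), 'grasp_force': 0.0, 'gripper_width': 85.69578433403512}
```

View pics/side0.png

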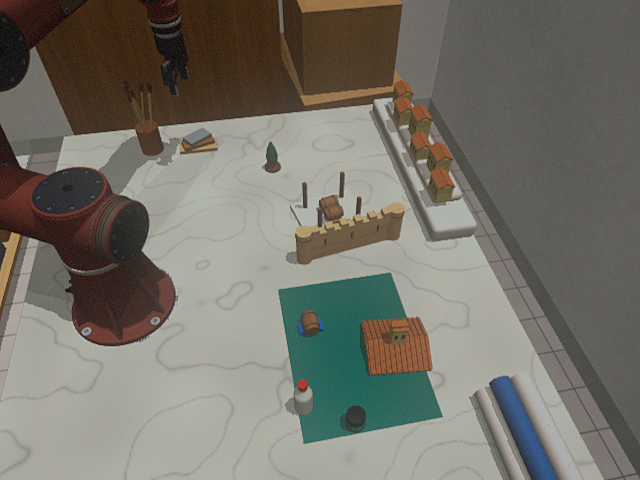

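View pics/top0.png

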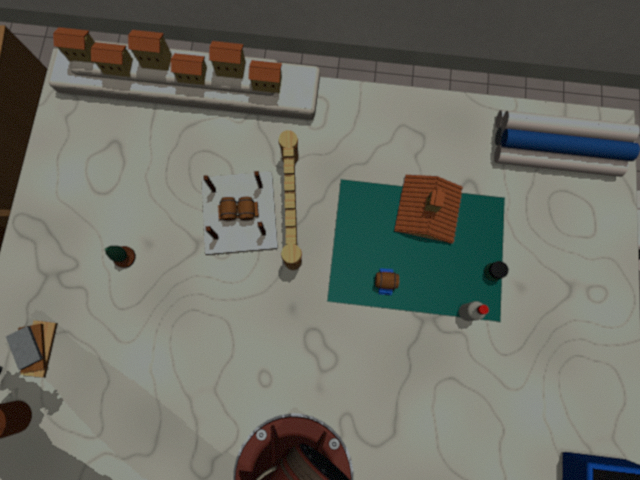

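Side view: store at about (330,205), wall (350,235), spare barrel (310,322), roof (397,345), glue (303,398), paint (356,418), tree (272,158). Top view: store (240,212), wall (290,200), spare barrel (387,281), roof (430,210), lantern (435,202). Next I'll enlarge the key areas.

```bash
cat > h.py <<'E'
import numpy as np,cv2
from plant import manip
np.set_printoptions(precision=2,suppress=True)
C={n:manip.camera_info(n) for n in("side","top")}
def ray(n,p):
    c=C[n];f=240/np.tan(np.radians(c["vfov"]/2))
    d=c["R"].T@np.array([(p[0]-c["cx"])/f,(p[1]-c["cy"])/f,1]);return -c["R"].T@c["t"],d/np.linalg.norm(d)
def plane(n,p,z):
    o,d=ray(n,p);return o+d*(z-o[2])/d[2]
def tri(ps,pt):
    o1,d1=ray("side",ps);o2,d2=ray("top",pt)
    A=np.stack([d1,-d2],1);s=np.linalg.lstsq(A,o2-o1,rcond=None)[0]
    a,b=o1+s[0]*d1,o2+s[1]*d2;return (a+b)/2,np.linalg.norm(a-b)
def px(n,X):
    c=C[n];f=240/np.tan(np.radians(c["vfov"]/2));v=c["R"]@np.asarray(X,float)+c["t"];return np.array([c["cx"]+f*v[0]/v[2],c["cy"]+f*v[1]/v[2]])
def grab(n,tag):
    f=manip.grab_frame(n)[:,:,::-1].copy();cv2.imwrite(f"pics/{n}{tag}.png",f);return f
def crop(im,x,y,w,h,k):
    return cv2.resize(im[y:y+h,x:x+w],None,fx=k,fy=k,interpolation=cv2.INTER_CUBIC)
E
python3 - <<'E'
from h import *
s=cv2.imread("pics/side0.png");t=cv2.imread("pics/top0.png")
g=np.vstack([np.hstack([crop(t,195,165,100,75*1,4),crop(s,285,165,100,75,4)]),np.hstack([crop(t,370,170,100,75,4),crop(s,350,310,100,75,4)])])
g=np.clip(g.astype(float)*1.5,0,255).astype('u1')
cv2.imwrite("pics/c1.png",g)
E
```

```text
(no output)
```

View pics/c1.png

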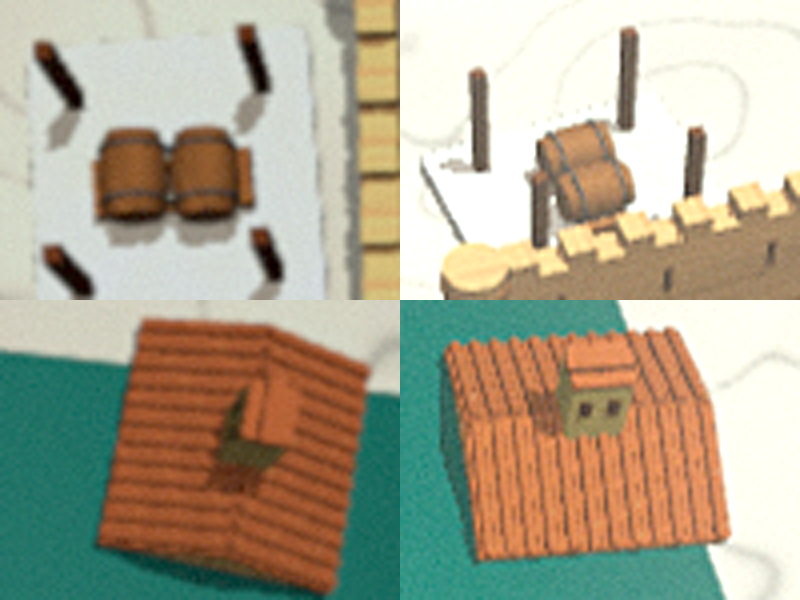

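The crop shows post tops, in top crop at (42,47), (246,33), (52,254) and (261,236). In the side crop they're at (478,73), (628,33), (697,131) and (540,177). Roof eave corners and lantern are also clear.

```bash
cat > m1.py <<'E'
from h import *
def cv(p,x,y,k=4,ox=0,oy=0): return ((p[0]-ox+.5)/k-.5+x,(p[1]-oy+.5)/k-.5+y)
def fit(W,M): # planar rigid
    W=np.array(W);M=np.array(M,float);a=W-W.mean(0);b=M-M.mean(0)
    th=np.arctan2((b[:,0]*a[:,1]-b[:,1]*a[:,0]).sum(),(b*a[:,:2]).sum())
    R=np.array([[np.cos(th),-np.sin(th)],[np.sin(th),np.cos(th)]])
    c=W.mean(0)[:2]-R@M.mean(0);return c,np.degrees(th),(W[:,:2]-(M@R.T+c))
if __name__=="__main__":
    T=[(42,47),(246,33),(52,254),(261,236)];S=[(478,73),(628,33),(540,177),(697,131)]
    # top-left: high x high y
    m={0:(58,56),1:(58,-56),2:(-58,56),3:(-58,-56)}
    # side order: left-far, right-far, left-near, right-near -> low x hi y, hi x hi y, low x low y, hi x low y
    so={0:1,1:3,2:0,3:2}
    t=[cv(p,195,165) for p in T];s=[cv(S[so[i]],285,165,4,400,0) for i in range(4)]
    P=[]
    for i in range(4):
        X,e=tri(s[i],t[i]);P.append(X);print("post",X,e,plane("top",t[i],104),plane("side",s[i],104))
    for W in(P,[plane("top",x,104) for x in t],[plane("side",x,104) for x in s]):print(*fit(np.array(W)[:,:2],[m[i] for i in range(4)])[:2])
    T=[(143,320),(370,372),(335,593),(97,547)];S=[(680,330),(730,540),(480,557),(445,347)]
    t=[cv(p,370,170,4,0,300) for p in T];s=[cv(p,350,310,4,400,300) for p in S];P=[]
    for i in range(4):
        X,e=tri(s[i],t[i]);P.append(X);print("roof",X,e)
    for W in(P,[plane("top",x,6) for x in t],[plane("side",x,6) for x in s]):
        c,th,r=fit(np.array(W)[:,:2],[(72,68),(72,-68),(-72,-68),(-72,68)]);print(c,th);print(r.round(1).tolist())
    # blobs
    for n in("side","top"):
        im=cv2.imread(f"pics/{n}0.png");h=cv2.cvtColor(im,cv2.COLOR_BGR2HSV)
        x0,y0,x1,y1=(290,295,335,350) if n=="side" else (365,260,410,305)
        sub=h[y0:y1,x0:x1]
        for nm,mk in(("brown",(sub[...,0]<20)&(sub[...,1]>80)),("blue",(sub[...,0]>105)&(sub[...,0]<130)&(sub[...,1]>120))):
            ct=max(cv2.findContours(mk.astype('u1'),0,1)[0],key=cv2.contourArea) if mk.any() else None
            pts=np.argwhere(mk)[:,::-1]+[x0,y0];print(n,nm,len(pts),pts.mean(0),pts.min(0),pts.max(0),cv2.minAreaRect(pts.astype('f4')))
    a=crop(cv2.imread("pics/top0.png"),362,262,50,38,8);b=crop(cv2.imread("pics/side0.png"),287,304,50,38,8)
    g=np.hstack([a,b]);g2=np.hstack([crop(cv2.imread("pics/top0.png"),415,180,50,37,8),crop(cv2.imread("pics/side0.png"),375,310,50,37,8)])
    cv2.imwrite("pics/c2.png",np.clip(np.vstack([g,g2[:296]])*1.4,0,255).astype('u1'))
E
python3 m1.py
```

```text
post [612.11 270.24  99.8 ] 2.0674033761052533 [611.8  269.19 104.  ] [609.82 264.97 104.  ]
post [634.36 159.18 101.43] 0.7317271583560742 [633.06 158.7  104.  ] [633.94 156.66 104.  ]
post [497.6  245.31 101.31] 0.9437322142503276 [496.54 244.56 104.  ] [497.62 242.42 104.  ]
post [520.67 134.62 101.79] 0.9985009407971148 [519.64 134.26 104.  ] [520.75 132.54 104.  ]
[566.19 202.34] 11.905293630740637
[565.26 201.68] 11.749122450925592
[565.53 199.15] 11.949312097196456
roof [ 707.73 -185.41    5.62] 2.993450874441341
roof [ 691.5  -324.73    3.88] 3.0932717511740213
roof [ 550.07 -309.98    8.21] 0.887033042631207
roof [ 563.69 -169.38    4.22] 3.4628452833101457
[ 628.25 -247.37] -6.121667457363852
[[0.6, 2.0], [-1.1, -2.1], [0.7, -2.7], [-0.2, 2.7]]
[ 626.66 -247.26] -5.859412893245772
[[0.8, 1.7], [-2.3, -1.7], [2.1, -3.0], [-0.5, 3.1]]
[ 629.41 -247.41] -6.325294868557335
[[0.7, 2.5], [-1.1, -2.5], [0.6, -1.8], [-0.3, 1.8]]
side brown 250 [309.79 321.1 ] [302 310] [318 333] ((309.75, 321.7500305175781), (23.730052947998047, 14.904828071594238), 78.69007110595703)
side blue 96 [308.28 326.65] [297 318] [323 334] ((309.73077392578125, 326.1538391113281), (12.74754810333252, 24.90675163269043), 78.69007110595703)
top brown 339 [386.86 280.11] [375 272] [398 288] ((386.6858825683594, 280.21240234375), (23.08209228515625, 15.365888595581055), 3.814074993133545)
top blue 106 [385.08 283.88] [379 269] [392 294] ((385.4106750488281, 281.3767395019531), (12.176679611206055, 25.066835403442383), 2.7263107299804688)
```

View pics/c2.png

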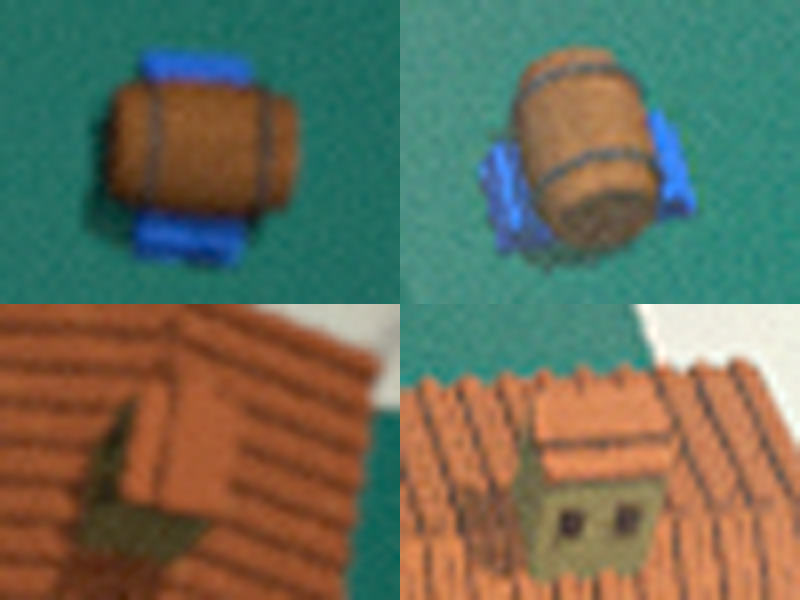

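Crop: barrel C silhouette in the top view is centred near (387,280), its axis nearly horizontal; in the side view it is centred near (310,322). The lantern is clear of obstructions.

```bash
cat >> h.py <<'E'
def go(X,yaw,s=None):
    "tool-frame shift (cm) and turn (deg) to TCP X pointing down with tool y at yaw (mod 180)"
    s=s or manip.read_state();R=s["ee_rot"]
    c=(np.degrees(np.arctan2(R[1,1],R[0,1]))-yaw+90)%180-90; y=np.radians(np.degrees(np.arctan2(R[1,1],R[0,1]))-c)
    yv=np.array([np.cos(y),np.sin(y),0]);z=np.array([0,0,-1.]);G=np.stack([np.cross(yv,z),yv,z],1)
    import scipy.spatial.transform as st
    print("dp cm",R.T@(np.asarray(X,float)-s["eef_pos"])/10,"rot",np.degrees(st.Rotation.from_matrix(R.T@G).as_rotvec()),"t",s["clock"],"w",s["gripper_width"])
E
python3 - <<'E'
from h import *
X,e=tri((309.8,321.7),(387,280.2));print(X,e,plane("top",(387,280.2),26),plane("side",(309.8,321.7),26))
for n,c,a in(("top",(387,280.2),3.8),("side",(309.8,321.7),78.7)):
    d=10*np.array([np.cos(np.radians(a)),np.sin(np.radians(a))]);v=plane(n,c+d,26)-plane(n,c-d,26);print(n,np.degrees(np.arctan2(v[1],v[0])))
# hoop-based axis (top silhouettes of hoops)
f=lambda p:((p[0]+.5)/8-.5+362,(p[1]+.5)/8-.5+262)
v=plane("top",f((263,150.5)),26)-plane("top",f((155,146)),26);print("hoops",np.degrees(np.arctan2(v[1],v[0])),np.linalg.norm(v))
for n,p in(("wall ends",((288,135),(290,254))),):
    print([plane("top",q,110) for q in p])
print("glue",plane("top",(465,316),0),"paint",plane("top",(497,270),45),"tree",plane("top",(124,258),5))
go((X[0],X[1],150),-88)
E
```

```text
[ 441.16 -160.02   25.12] 0.37317245895688594 [ 440.85 -159.9    26.  ] [ 441.26 -160.56   26.  ]
top -87.08970557288013
side -90.44463944196706
hoops -85.664094177455 30.67356473596574
[array([727.7 ,  99.63, 110.  ]), array([460.11,  60.82, 110.  ])]
glue [ 383.36 -348.32    0.  ] paint [ 489.94 -400.15   45.  ] tree [423.73 452.85   5.  ]
dp cm [-46.92 -61.33   8.12] rot [ -0.06  -0.02 -20.27] t 0.1 w 85.69578433403512
```

>>> play_rows --series '[{"dp": [-3.43,-2.1,0],"rotation": [0,0,-1.7],"fingers": 8.5},{"dp": [-3.43,-2.1,0],"rotation": [0,0,0],"fingers": 8.5},{"dp": [-3.43,-2.1,0],"rotation": [0,0,0],"fingers": 8.5},{"dp": [-3.43,-2.1,0],"rotation": [0,0,0],"fingers": 8.5},{"dp": [-3.43,-2.1,0],"rotation": [0,0,0],"fingers": 8.5},{"dp": [-3.43,-2.1,0],"rotation": [0,0,0],"fingers": 8.5},{"dp": [-3.43,-2.1,0],"rotation": [0,0,0],"fingers": 8.5},{"dp": [-3.43,-2.1,0],"rotation": [0,0,0],"fingers": 8.5},{"dp": [-3.43,-2.1,0],"rotation": [0,0,0],"fingers": 8.5},{"dp": [-3.43,-2.1,0],"rotation": [0,0,0],"fingers": 8.5},{"dp": [-3.43,-2.1,0],"rotation": [0,0,0],"fingers": 8.5},{"dp": [-3.43,-2.1,0],"rotation": [0,0,0],"fingers": 8.5}]'

```text
clock: 1.6
eef_pos: [510.4, 209.0, 230.9]
ee_rot: [[-0.958, 0.285, -0.001], [0.285, 0.958, 0.0], [0.001, -0.0, -1.0]]
wrist_force: [-0.6, -0.3, 0.3]
gripper_width: 84.8
grasp_force: 0.0
```

```bash
python3 -c "
from h import *
s=manip.read_state();print(s['eef_pos'],s['ee_rot']);go((441,-160,150),-87.5)"
```

```text
[510.4  209.   230.93] [[-0.96  0.29 -0.  ]
 [ 0.29  0.96  0.  ]
 [ 0.   -0.   -1.  ]]
dp cm [ -3.88 -37.35   8.1 ] rot [ -0.    -0.03 -19.07] t 1.6 w 84.76040829194727
```

>>> play_rows --series '[{"dp": [-0.43,-4.15,0],"rotation": [0,0,0],"fingers": 8.5},{"dp": [-0.43,-4.15,0],"rotation": [0,0,0],"fingers": 8.5},{"dp": [-0.43,-4.15,0],"rotation": [0,0,0],"fingers": 8.5},{"dp": [-0.43,-4.15,0],"rotation": [0,0,0],"fingers": 8.5},{"dp": [-0.43,-4.15,0],"rotation": [0,0,0],"fingers": 8.5},{"dp": [-0.43,-4.15,0],"rotation": [0,0,0],"fingers": 8.5},{"dp": [-0.43,-4.15,0],"rotation": [0,0,0],"fingers": 8.5},{"dp": [-0.43,-4.15,0],"rotation": [0,0,0],"fingers": 8.5},{"dp": [-0.43,-4.15,2],"rotation": [0,0,-9.5],"fingers": 8.5},{"dp": [0,0,3],"rotation": [0,0,-9.5],"fingers": 8.5},{"dp": [0,0,3],"rotation": [0,0,0],"fingers": 8.5},{"dp": [0,0,0],"rotation": [0,0,0],"fingers": 8.5}]'

```text
clock: 3.1
eef_pos: [439.0, -158.0, 149.1]
ee_rot: [[-0.999, -0.042, -0.004], [-0.042, 0.999, 0.003], [0.003, 0.003, -1.0]]
wrist_force: [-0.6, 0.4, 0.0]
gripper_width: 85.0
grasp_force: 0.0
```

```bash
python3 -c "
from h import *
s=manip.read_state();print(s['eef_pos'],s['ee_rot']);go((441,-160,9),-87.5)
a=grab('top','1');b=grab('side','1')
cv2.imwrite('pics/c3.png',np.hstack([crop(a,340,230,100,100,4),crop(b,260,250,100,100,4)]))"
```

```text
[ 439.01 -158.03  149.07] [[-1.   -0.04 -0.  ]
 [-0.04  1.    0.  ]
 [ 0.    0.   -1.  ]]
dp cm [-0.24 -0.24 14.01] rot [ 0.16 -0.19 -0.09] t 3.1 w 84.95149039381161
```

View pics/c3.png

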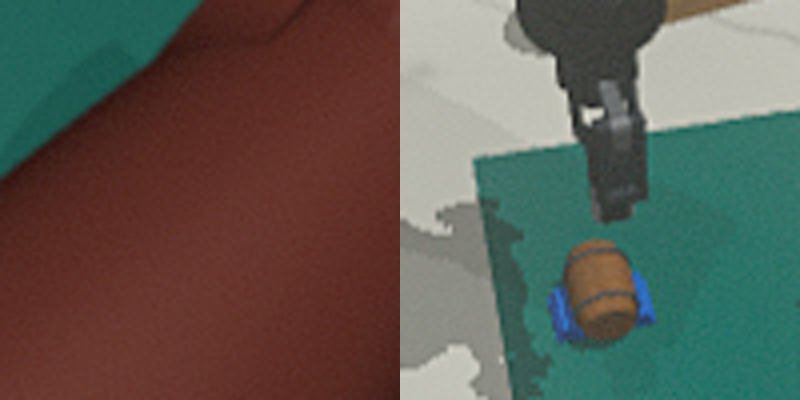

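The arm blocks the top view. In the side view the gripper is over the barrel (about (410,322) full-frame region) and looks aligned, so I'm descending.

>>> play_rows --series '[{"dp": [-0.24,-0.24,4],"rotation": [0.16,-0.19,0],"fingers": 8.5},{"dp": [0,0,4],"rotation": [0,0,0],"fingers": 8.5},{"dp": [0,0,3],"rotation": [0,0,0],"fingers": 8.5},{"dp": [0,0,2],"rotation": [0,0,0],"fingers": 8.5},{"dp": [0,0,1],"rotation": [0,0,0],"fingers": 8.5},{"dp": [0,0,0],"rotation": [0,0,0],"fingers": 8.5}]' --newtons 20

```text
clock: 3.95
eef_pos: [443.6, -161.6, 11.9]
ee_rot: [[-0.999, -0.043, 0.004], [-0.043, 0.999, -0.003], [-0.004, -0.003, -1.0]]
wrist_force: [-0.9, -1.2, 0.8]
gripper_width: 84.9
grasp_force: 0.0
```

```bash
python3 -c "
from h import *
s=manip.read_state();print(s['eef_pos'],s['wrist_force']);go((441,-160,9),-87.5)"
```

```text
[ 443.63 -161.59   11.92] [-0.89 -1.16  0.8 ]
dp cm [0.26 0.17 0.29] rot [-0.17  0.21 -0.06] t 3.95 w 84.86061245424426
```

>>> play_rows --series '[{"dp": [0,0,0],"rotation": [0,0,0],"fingers": 8.5},{"dp": [0,0,0],"rotation": [0,0,0],"fingers": 8.5}]'

```text
clock: 4.2
eef_pos: [443.9, -161.9, 12.3]
ee_rot: [[-0.999, -0.042, 0.005], [-0.042, 0.999, -0.003], [-0.005, -0.004, -1.0]]
wrist_force: [-0.8, 0.5, 0.1]
gripper_width: 84.6
grasp_force: 0.0
```

```bash
python3 -c "
from h import *
s=manip.read_state();print(s['eef_pos'],s['wrist_force']);go((441,-160,9),-87.5)"
```

```text
[ 443.88 -161.88   12.26] [-0.82  0.45  0.13]
dp cm [0.28 0.2  0.32] rot [-0.21  0.26 -0.06] t 4.2 w 84.62666013382831
```

>>> play_rows --series '[{"dp": [0.28,0.2,0.3],"rotation": [-0.1,0.13,0],"fingers": 8.5},{"dp": [0,0,0],"rotation": [0,0,0],"fingers": 8.5},{"dp": [0,0,0],"rotation": [0,0,0],"fingers": 8.5}]'

```text
clock: 4.58
eef_pos: [440.4, -159.5, 8.2]
ee_rot: [[-0.999, -0.042, 0.001], [-0.042, 0.999, -0.001], [-0.001, -0.001, -1.0]]
wrist_force: [-0.8, 0.3, 0.5]
gripper_width: 84.9
grasp_force: 0.0
```

```bash
python3 -c "
from h import *
s=manip.read_state();print(s['eef_pos'],s['wrist_force']);go((441,-160,9),-87.5)
b=grab('side','2');cv2.imwrite('pics/c4.png',crop(b,270,270,80,80,7))"
```

```text
[ 440.36 -159.54    8.24] [-0.82  0.3   0.46]
dp cm [-0.06 -0.05 -0.08] rot [-0.05  0.06 -0.07] t 4.575 w 84.850646341689
```

View pics/c4.png

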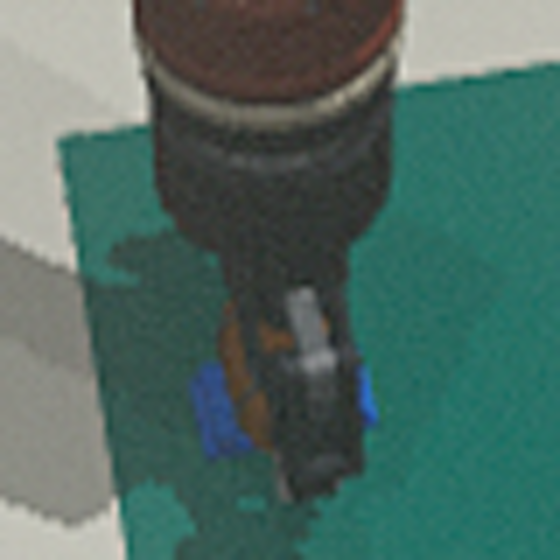

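The near finger stands in front of the barrel, tip at about crop (310,480), full (314,338). I'll check that against projection.

```bash
python3 -c "
from h import *
s=manip.read_state();P,R=s['eef_pos'],s['ee_rot']
for w in (42.5,57):
  for z in(13,): print(px('side',P+R@np.array([0,-w,-z])),px('side',P+R@np.array([11,-w,-z])),px('side',P+R@np.array([-11,-w,-z])))
print(px('side',(441,-160,25.5)), px('side',(441,-160,45)))"
```

```text
[313.33 337.58] [308.71 338.53] [317.93 336.64]
[314.71 342.89] [310.06 343.85] [319.35 341.93]
[309.65 321.64] [309.54 317.08]
```

Projection matches within about 1 px, so I'm closing.

>>> play_rows --series '[{"dp": [0,0,0],"rotation": [0,0,0],"fingers": 5.5},{"dp": [0,0,0],"rotation": [0,0,0],"fingers": 4.6},{"dp": [0,0,0],"rotation": [0,0,0],"fingers": 4.4},{"dp": [0,0,0],"rotation": [0,0,0],"fingers": 4.4},{"dp": [0,0,0],"rotation": [0,0,0],"fingers": 4.4},{"dp": [0,0,0],"rotation": [0,0,0],"fingers": 4.4}]' --newtons 30

```text
clock: 5.38
eef_pos: [440.5, -159.6, 8.4]
ee_rot: [[-0.999, -0.042, 0.001], [-0.042, 0.999, -0.001], [-0.001, -0.001, -1.0]]
wrist_force: [-0.4, 1.4, 3.3]
gripper_width: 49.5
grasp_force: 31.8
```

>>> play_rows --series '[{"dp": [0,0,-0.5],"rotation": [0,0,0],"fingers": 4.4},{"dp": [0,0,-1.5],"rotation": [0,0,0],"fingers": 4.4},{"dp": [0,0,-3],"rotation": [0,0,0],"fingers": 4.4},{"dp": [0,0,-4],"rotation": [0,0,0],"fingers": 4.4},{"dp": [0,0,-4],"rotation": [0,0,0],"fingers": 4.4},{"dp": [0,0,-3],"rotation": [0,0,0],"fingers": 4.4},{"dp": [0,0,-2],"rotation": [0,0,0],"fingers": 4.4},{"dp": [0,0,-1],"rotation": [0,0,0],"fingers": 4.4},{"dp": [0,0,0],"rotation": [0,0,0],"fingers": 4.4}]'

```text
clock: 6.5
eef_pos: [440.3, -159.5, 198.3]
ee_rot: [[-0.999, -0.042, 0.001], [-0.042, 0.999, -0.001], [-0.001, -0.001, -1.0]]
wrist_force: [-0.7, -0.4, -0.7]
gripper_width: 49.7
grasp_force: 31.6
```

```bash
python3 -c "
from h import *
s=manip.read_state();print(s['eef_pos'],s['wrist_force']);go((565.5,201,s['eef_pos'][2]),11.9)
b=grab('side','3')"
```

```text
[ 440.27 -159.48  198.31] [-0.71 -0.43 -0.75]
dp cm [-14.04  35.48  -0.02] rot [-0.    0.1  80.53] t 6.5 w 49.67678001643461
```

>>> play_rows --series '[{"dp": [-0.6,1.5,0],"rotation": [0,0,0],"fingers": 4.4},{"dp": [-1.2,3,0],"rotation": [0,0,0],"fingers": 4.4},{"dp": [-1.5,3.8,0],"rotation": [0,0,0],"fingers": 4.4},{"dp": [-1.5,3.8,0],"rotation": [0,0,0],"fingers": 4.4},{"dp": [-1.5,3.8,0],"rotation": [0,0,0],"fingers": 4.4},{"dp": [-1.5,3.8,0],"rotation": [0,0,0],"fingers": 4.4},{"dp": [-1.5,3.8,0],"rotation": [0,0,0],"fingers": 4.4},{"dp": [-1.5,3.8,0],"rotation": [0,0,0],"fingers": 4.4},{"dp": [-1.5,3.8,0],"rotation": [0,0,0],"fingers": 4.4},{"dp": [-1.2,3,0],"rotation": [0,0,0],"fingers": 4.4},{"dp": [-0.54,1.38,0],"rotation": [0,0,0],"fingers": 4.4},{"dp": [0,0,0],"rotation": [0,0,0],"fingers": 4.4}]'

```text
clock: 8.05
eef_pos: [564.8, 201.8, 197.3]
ee_rot: [[-0.999, -0.044, -0.0], [-0.044, 0.999, -0.001], [0.0, -0.001, -1.0]]
wrist_force: [0.2, -0.5, -1.2]
gripper_width: 50.0
grasp_force: 31.6
```

>>> play_rows --series '[{"dp": [0,0,0],"rotation": [0,0,5],"fingers": 4.4},{"dp": [0,0,0],"rotation": [0,0,9],"fingers": 4.4},{"dp": [0,0,0],"rotation": [0,0,9],"fingers": 4.4},{"dp": [0,0,0],"rotation": [0,0,9],"fingers": 4.4},{"dp": [0,0,0],"rotation": [0,0,9],"fingers": 4.4},{"dp": [0,0,0],"rotation": [0,0,9],"fingers": 4.4},{"dp": [0,0,0],"rotation": [0,0,9],"fingers": 4.4},{"dp": [0,0,0],"rotation": [0,0,9],"fingers": 4.4},{"dp": [0,0,0],"rotation": [0,0,8],"fingers": 4.4},{"dp": [0,0,0],"rotation": [0,0,4.5],"fingers": 4.4},{"dp": [0,0,0],"rotation": [0,0,0],"fingers": 4.4},{"dp": [0,0,0],"rotation": [0,0,0],"fingers": 4.4}]'

```text
clock: 9.55
eef_pos: [565.3, 200.4, 198.1]
ee_rot: [[-0.208, 0.978, 0.001], [0.978, 0.208, -0.001], [-0.001, 0.001, -1.0]]
wrist_force: [0.3, 0.2, 0.4]
gripper_width: 49.5
grasp_force: 31.5
```

```bash
python3 -c "
from h import *
s=manip.read_state();print(s['eef_pos'],s['ee_rot'],s['q']);go((565.5,201,130),11.9)
a=grab('top','4');b=grab('side','4')
cv2.imwrite('pics/c5.png',np.hstack([crop(a,190,160,100,100,4),crop(b,280,130,100,100,4)]))"
```

```text
[565.29 200.43 198.09] [[-0.21  0.98  0.  ]
 [ 0.98  0.21 -0.  ]
 [-0.    0.   -1.  ]] [ 0.12  0.1   0.03  1.5  -0.    1.49]
dp cm [0.06 0.03 6.81] rot [0.05 0.07 0.09] t 9.55 w 49.50539380696191
```

View pics/c5.png

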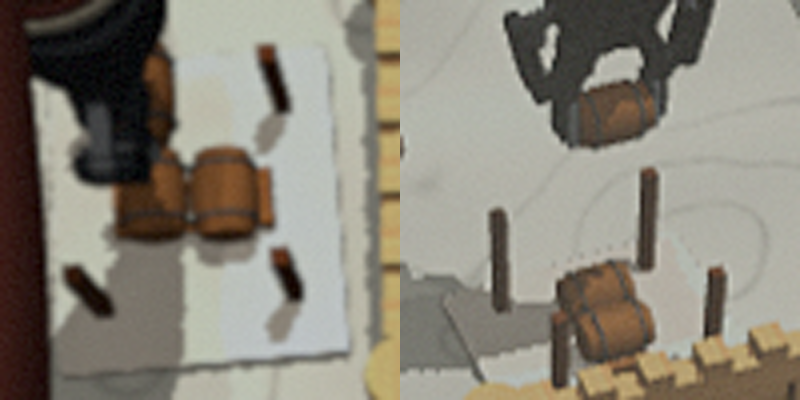

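The barrel hangs level and aligned, at side crop (615,112) above the store. I'm cross-checking the groove centre from the pair of lower barrels in the first pictures.

```bash
python3 - <<'E'
from h import *
def blob(f,n,x0,y0,x1,y1):
    h=cv2.cvtColor(f,cv2.COLOR_BGR2HSV)[y0:y1,x0:x1]
    m=((h[...,0]<20)&(h[...,1]>100)&(h[...,2]>45)).astype('u1')
    k,l,st,c=cv2.connectedComponentsWithStats(m)
    i=1+st[1:,4].argmax();p=(np.argwhere(l==i)[:,::-1]+[x0,y0]).astype('f4');r=cv2.minAreaRect(p)
    print(n,st[i],r,np.array([x0,y0])+c[i]);return p
t=cv2.imread("pics/top0.png");s=cv2.imread("pics/side0.png")
blob(t,"t",215,190,265,225);blob(s,"s",315,190,347,224)
print(tri((285+(586-400)/4,165+171/4),(195+170/4,165+174/4)))
print("expected", px("top",(565.5,201,37)),px("side",(565.5,201,37)))
# held barrel, side view
p=blob(cv2.imread("pics/side4.png"),"held",315,145,350,170)
S=manip.read_state();print("expected held",px("side",S["eef_pos"]+[0,0,17.6]))
E
```

```text
t [  3   7  40  22 664] ((237.5, 207.5), (21.0, 39.0), 90.0) [237.43 207.98]
s [  9   6  16  21 171] ((332.30975341796875, 205.58778381347656), (20.883066177368164, 9.28912353515625), 65.224853515625) [332.18 205.79]
(array([567.47, 201.54,  33.44]), np.float64(2.3284919058354774))
expected [237.39 208.41] [330.5  207.21]
held [16 10  9  7 41] ((335.0, 158.0), (6.0, 8.0), 90.0) [335.63 157.9 ]
expected held [331.67 157.5 ]
```

```bash
python3 - <<'E'
from h import *
f=cv2.imread("pics/side4.png");h=cv2.cvtColor(f,cv2.COLOR_BGR2HSV)
for r in range(147,170,2): print(r," ".join(f"{'#' if (h[r,c,1]>90 and h[r,c,0]<20) else ('k' if h[r,c,2]<75 else '.')}{h[r,c,2]:3d}" for c in range(314,354)))
S=manip.read_state();P=S["eef_pos"];R=S["ee_rot"]
for y in(-25,25):
  for z in (-17.6+16,-17.6,-17.6-16): print(y,z,px("side",P+R@np.array([0,y,z])))
E
```

```text
147 k 55 k 71 .122 .125 k 53 k 61 k 58 k 66 k 57 k 59 k 61 k 63 k 63 k 52 .111 .193 .182 .179 .180 .179 .181 .180 .180 .184 .180 .138 k 50 k 57 k 58 k 61 k 62 k 58 k 61 k 61 .107 .165 .178 .166 .171 .180
149 k 60 k 64 k 63 k 58 k 57 k 65 k 63 k 64 k 58 k 61 k 58 k 58 . 95 .163 .177 .188 .184 .185 .184 .171 .171 .158 .150 .162 .173 .115 k 50 k 57 k 63 k 60 k 60 k 54 k 68 .138 .172 .182 .177 .180 .178 .179
151 k 65 k 68 k 64 k 62 k 65 k 62 k 62 k 65 k 60 k 65 k 57 .108 .180 .156 .145 .136 . 99 .102 # 75 # 78 # 80 # 87 # 83 k 74 k 71 . 86 # 88 k 70 k 64 . 80 . 95 k 58 . 88 .167 .186 .177 .179 .182 .180 .177
153 k 61 k 63 k 66 k 59 k 62 k 64 k 57 k 59 k 68 k 58 k 62 . 75 k 68 # 80 . 88 # 87 . 89 # 90 # 88 . 93 # 94 # 92 # 90 # 92 . 85 k 71 . 86 # 87 . 75 k 71 . 83 k 60 . 83 .166 .187 .179 .178 .178 .177 .181
155 k 51 k 61 .105 .125 k 52 k 61 k 59 k 62 k 64 k 69 . 75 # 88 . 86 k 73 . 82 #100 # 94 . 95 . 89 # 90 # 93 #120 #116 #116 #112 . 83 . 97 #118 #129 .100 . 88 k 66 . 99 .183 .182 .179 .182 .181 .179 .180
157 .186 .191 .191 .148 k 47 k 57 k 61 k 64 . 80 . 92 . 78 # 85 # 96 # 93 . 76 .
[... 828 characters left out ...]
7 k 65 k 68 .102 .102 .131 .154 .163 .162 .177 .185 .182 .181 .181 .179 .181 .180 .180 .179 .179 .179 .178 .179
167 .181 .180 .180 .178 .179 .181 .186 .182 .142 .151 .158 .162 .163 .153 .122 .131 .166 .165 .178 .186 .188 .183 .183 .182 .178 .180 .180 .177 .179 .179 .178 .178 .180 .179 .178 .177 .180 .178 .179 .180
169 .178 .181 .177 .180 .179 .179 .175 .170 .173 .179 .178 .181 .179 .181 .182 .181 .180 .177 .181 .179 .179 .178 .178 .180 .180 .176 .179 .178 .179 .180 .179 .177 .178 .176 .175 .176 .174 .175 .172 .169
-25 -1.6000000000000014 [322.75 164.74]
-25 -17.6 [322.77 159.86]
-25 -33.6 [322.8  154.89]
25 -1.6000000000000014 [340.28 160.04]
25 -17.6 [340.46 155.17]
25 -33.6 [340.66 150.2 ]
```

The held barrel sits where it should within 1 px. Descending into the groove.

>>> play_rows --series '[{"dp": [0.05,0.08,1.5],"rotation": [0.05,0.07,0.1],"fingers": 4.4},{"dp": [0,0,3],"rotation": [0,0,0],"fingers": 4.4},{"dp": [0,0,3],"rotation": [0,0,0],"fingers": 4.4},{"dp": [0,0,2.5],"rotation": [0,0,0],"fingers": 4.4},{"dp": [0,0,1.5],"rotation": [0,0,0],"fingers": 4.4},{"dp": [0,0,1],"rotation": [0,0,0],"fingers": 4.4},{"dp": [0,0,0.5],"rotation": [0,0,0],"fingers": 4.4},{"dp": [0,0,0],"rotation": [0,0,0],"fingers": 4.4},{"dp": [0,0,0],"rotation": [0,0,0],"fingers": 4.4}]'

```text
clock: 10.78
eef_pos: [566.6, 201.8, 68.9]
ee_rot: [[-0.205, 0.979, 0.001], [0.979, 0.205, 0.0], [0.0, 0.001, -1.0]]
wrist_force: [0.5, -0.3, -0.0]
gripper_width: 49.8
grasp_force: 31.5
```

```bash
python3 -c "
from h import *
s=manip.read_state();print(s['eef_pos'],s['wrist_force']);go((566,201,55),11.9)"
```

```text
[566.63 201.78  68.88] [ 0.51 -0.34 -0.01]
dp cm [-0.06 -0.08  1.39] rot [ 0.07 -0.   -0.06] t 10.775 w 49.7845110259252
```

>>> play_rows --series '[{"dp": [-0.06,-0.06,0.6],"rotation": [0,0,0],"fingers": 4.4},{"dp": [0,0,0.4],"rotation": [0,0,0],"fingers": 4.4},{"dp": [0,0,0.2],"rotation": [0,0,0],"fingers": 4.4},{"dp": [0,0,0.1],"rotation": [0,0,0],"fingers": 4.4},{"dp": [0,0,0],"rotation": [0,0,0],"fingers": 4.4},{"dp": [0,0,0],"rotation": [0,0,0],"fingers": 4.4}]'

```text
clock: 11.52
eef_pos: [565.7, 201.0, 55.2]
ee_rot: [[-0.205, 0.979, 0.0], [0.979, 0.205, 0.0], [0.0, 0.0, -1.0]]
wrist_force: [-0.3, 0.5, -1.1]
gripper_width: 49.4
grasp_force: 31.5
```

>>> play_rows --series '[{"dp": [0,0,0.1],"rotation": [0,0,0],"fingers": 4.4},{"dp": [0,0,0],"rotation": [0,0,0],"fingers": 4.4}]'

```text
clock: 11.78
eef_pos: [565.9, 201.1, 54.5]
ee_rot: [[-0.205, 0.979, 0.001], [0.979, 0.205, 0.0], [0.0, 0.001, -1.0]]
wrist_force: [-0.3, 1.1, 3.1]
gripper_width: 49.4
grasp_force: 32.0
```

Contact at the expected height (3 N). Releasing, then rising.

>>> play_rows --series '[{"dp": [0,0,0],"rotation": [0,0,0],"fingers": 5.2},{"dp": [0,0,0],"rotation": [0,0,0],"fingers": 5.6},{"dp": [0,0,0],"rotation": [0,0,0],"fingers": 6.2},{"dp": [0,0,0],"rotation": [0,0,0],"fingers": 6.4},{"dp": [0,0,0],"rotation": [0,0,0],"fingers": 6.4},{"dp": [0,0,-1],"rotation": [0,0,0],"fingers": 6.4},{"dp": [0,0,-2],"rotation": [0,0,0],"fingers": 6.4},{"dp": [0,0,-4],"rotation": [0,0,0],"fingers": 6.4},{"dp": [0,0,-5],"rotation": [0,0,0],"fingers": 6.4},{"dp": [0,0,-4],"rotation": [0,0,0],"fingers": 6.4},{"dp": [0,0,-2],"rotation": [0,0,0],"fingers": 6.4},{"dp": [0,0,0],"rotation": [0,0,0],"fingers": 6.4}]'

```text
clock: 13.28
eef_pos: [566.8, 201.1, 237.4]
ee_rot: [[-0.205, 0.979, 0.005], [0.979, 0.205, 0.001], [-0.0, 0.005, -1.0]]
wrist_force: [0.1, 0.6, -0.3]
gripper_width: 63.9
grasp_force: 0.0
```

```bash
python3 -c "
from h import *
s=manip.read_state();print(s['eef_pos'],s['wrist_force']);go((628,-247,230),83.9)
a=grab('top','5');b=grab('side','5')
cv2.imwrite('pics/c6.png',np.clip(1.3*np.hstack([crop(a,200,160,80,80,5),crop(b,290,160,80,80,5)]),0,255))"
```

```text
[566.76 201.11 237.39] [ 0.07  0.62 -0.26]
dp cm [-45.11  -3.2    0.74] rot [  0.23   0.19 -72.06] t 13.275 w 63.86883358226521[ WARN:0@9.797] global loadsave.cpp:1063 imwrite_ Unsupported depth image for selected encoder is fallbacked to CV_8U.
```

View pics/c6.png

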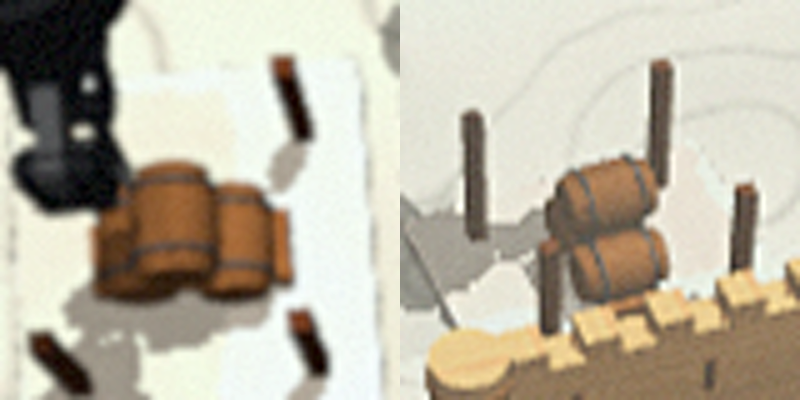

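The barrel lies in the groove, parallel with the two below it (top crop hoops at (172,178) and (172,247)), and released. Now to the roof.

>>> play_rows --series '[{"dp": [-2.1,-0.2,0],"rotation": [0.2,0.2,0],"fingers": 6.4},{"dp": [-4.3,-0.3,0],"rotation": [0,0,0],"fingers": 7},{"dp": [-4.3,-0.3,0],"rotation": [0,0,0],"fingers": 8.5},{"dp": [-4.3,-0.3,0],"rotation": [0,0,0],"fingers": 8.5},{"dp": [-4.3,-0.3,0],"rotation": [0,0,0],"fingers": 8.5},{"dp": [-4.3,-0.3,0],"rotation": [0,0,0],"fingers": 8.5},{"dp": [-4.3,-0.3,0],"rotation": [0,0,0],"fingers": 8.5},{"dp": [-4.3,-0.3,0],"rotation": [0,0,0],"fingers": 8.5},{"dp": [-4.3,-0.3,0],"rotation": [0,0,0],"fingers": 8.5},{"dp": [-4.3,-0.3,0],"rotation": [0,0,0],"fingers": 8.5},{"dp": [-4.3,-0.3,0],"rotation": [0,0,0],"fingers": 8.5},{"dp": [0,0,0],"rotation": [0,0,0],"fingers": 8.5}]'

```text
clock: 14.88
eef_pos: [625.9, -249.7, 230.1]
ee_rot: [[-0.202, 0.979, -0.007], [0.979, 0.202, 0.004], [0.005, -0.006, -1.0]]
wrist_force: [0.2, -0.9, -0.3]
gripper_width: 85.2
grasp_force: 0.0
```

>>> play_rows --series '[{"dp": [0,0,0],"rotation": [0,0,-8],"fingers": 8.5},{"dp": [0,0,0],"rotation": [0,0,-10],"fingers": 8.5},{"dp": [0,0,0],"rotation": [0,0,-10],"fingers": 8.5},{"dp": [0,0,0],"rotation": [0,0,-10],"fingers": 8.5},{"dp": [0,0,0],"rotation": [0,0,-10],"fingers": 8.5},{"dp": [0,0,0],"rotation": [0,0,-10],"fingers": 8.5},{"dp": [0,0,0],"rotation": [0,0,-10],"fingers": 8.5},{"dp": [0,0,0],"rotation": [0,0,-4],"fingers": 8.5},{"dp": [0,0,0],"rotation": [0,0,0],"fingers": 8.5},{"dp": [0,0,0],"rotation": [0,0,0],"fingers": 8.5}]'

```text
clock: 16.12
eef_pos: [626.6, -246.4, 232.2]
ee_rot: [[-0.994, 0.109, -0.005], [0.109, 0.994, 0.003], [0.005, 0.003, -1.0]]
wrist_force: [-0.9, 0.1, 0.6]
gripper_width: 85.0
grasp_force: 0.0
```

```bash
python3 - <<'E'
from h import *
print(px('top',(566,201,71.5))-px('top',(566,201,37)))
s=manip.read_state();print(s['eef_pos'],s['q']);go((628,-247,47),83.9)
# roof: lantern wall check: side crop c2 lower wall corners of near face (y-): bottom-left (540,580), bottom-right(650,575), top-left (530,470)
f=lambda p,x,y,ox,oy:((p[0]-ox+.5)/8-.5+x,(p[1]-oy+.5)/8-.5+y)
a=plane("side",f((535,520),375,310,400,304),64);b=plane("side",f((662,515),375,310,400,304),64);print("near face edges z64",a,b)
# roof rect by mask, top view
t=cv2.imread("pics/top0.png");h=cv2.cvtColor(t,cv2.COLOR_BGR2HSV)
m=((h[...,0]<14)&(h[...,1]>110)).astype('u1');m[:,:385]=0;m[:,475:]=0;m[:160]=0;m[255:]=0
c=max(cv2.findContours(m,0,1)[0],key=cv2.contourArea);q=cv2.approxPolyDP(cv2.convexHull(c),4,True)[:,0];print(q.tolist())
E
```

```text
[-2.43 -4.27]
[ 626.63 -246.44  232.16] [-0.57  0.35  0.37  1.6   0.   -0.46]
dp cm [-0.24 -0.09 18.51] rot [ 0.16 -0.29 -0.14] t 16.125 w 84.97138821187993
near face edges z64 [ 610.03 -257.8    64.  ] [ 645.45 -262.95   64.  ]
[[406, 175], [435, 176], [461, 187], [452, 242], [395, 230]]
```

>>> play_rows --series '[{"dp": [-0.24,-0.09,3],"rotation": [0.1,-0.2,0],"fingers": 8.5},{"dp": [0,0,4],"rotation": [0,0,0],"fingers": 8.5},{"dp": [0,0,3],"rotation": [0,0,0],"fingers": 8.5},{"dp": [0,0,2],"rotation": [0,0,0],"fingers": 8.5},{"dp": [0,0,0],"rotation": [0,0,0],"fingers": 8.5},{"dp": [0,0,0],"rotation": [0,0,0],"fingers": 8.5}]'

```text
clock: 16.88
eef_pos: [629.6, -248.4, 114.2]
ee_rot: [[-0.994, 0.108, 0.001], [0.108, 0.994, -0.0], [-0.001, -0.0, -1.0]]
wrist_force: [-0.0, 0.9, 0.1]
gripper_width: 84.6
grasp_force: 0.0
```

```bash
python3 - <<'E'
from h import *
s=manip.read_state();print(s['eef_pos']);go((628.3,-247,47),83.7)
b=grab('side','6');cv2.imwrite('pics/c7.png',crop(b,360,280,80,80,7))
P,R=s['eef_pos'],s['ee_rot']
for y in(-42.5,42.5): print((px('side',P+R@np.array([0,y,-13]))-[360,280])*7)
E
```

```text
[ 629.56 -248.41  114.22]
dp cm [0.15 0.13 6.72] rot [-0.02  0.05  0.12] t 16.875 w 84.58923525817883
[321.47 370.28]
[269.54 139.24]
```

View pics/c7.png

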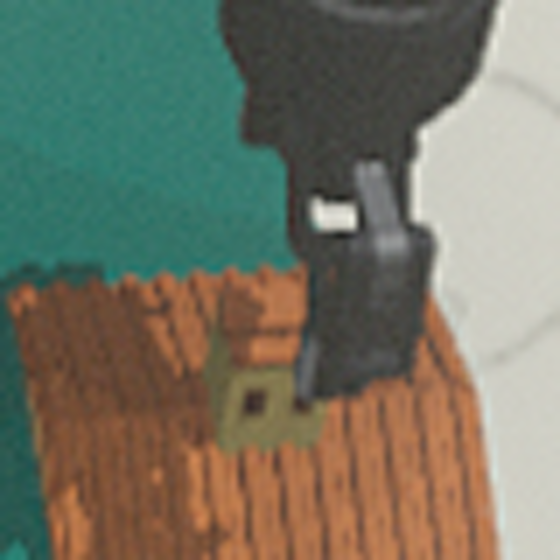

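The near finger's tip shows at crop (315–420, 390), a little right of what I predicted, so I'm checking with row profiles.

```bash
python3 - <<'E'
from h import *
f=cv2.imread("pics/side6.png");g=f.max(2)
for r in range(322,340,2): print(r," ".join(f"{v:3d}" for v in g[r,398:426]))
s=manip.read_state();P,R=s['eef_pos'],s['ee_rot']
for z in(-13,-33):
  for y in(-42.5,-57): print(z,y,[px('side',P+R@np.array([x,y,z])).round(1).tolist() for x in(11,-11)])
print(px('side',(628.3,-261,64)),(np.array([270,405])/7+[360,280]))
E
```

```text
322 185 180 180 181 178 140  59  66  63  66  63  69  70  69  69  78  80  69  73  73  69  71  85 159 198 202 193 196
324 183 179 177 178 182 147  61  68  62  64  61  71  67  67  70  73  71  79  72  74  70  71 108 175 171 195 200 195
326 156 152 150 149 147  83  60  67  65  64  69  69  71  69  71  72  76  67  68  73  69  71  99 160 169 166 192 201
328 163 158 153 177 157  75  84  71  58  63  66  66  67  74  68  70  73  73  63  71  69  97 143 117 156 170 167 199
330 184 183 182 180 120  95 102  83  62  66  68  68  76  66  73  85  84  80  78  62  72 123 174 136 116 162 178 181
332 104 107 113 107  79  99 101  65  68  67  65  72  72  78  80  78  74  76  76  64  76 138 174 168 132 126 172 179
334 133 131 130 132  90 102  85  63  62  67  67  67  64  69  77 116 116 125 135 142  92 141 150 153 171 155 136 147
336 120 132 130 126  87  89  74  58  65  73 100  83  91 112 165 161 146 165 167 164 176 136 160 177 178 183 147 174
338 134 130 128 113  83  82 104 139 152 187 182 126 178 181 163 176 111 168 177 162 177 130 161 184 179 187 142 159
-13 -42.5 [[400.9, 333.2], [411.2, 332.5]]
-13 -57 [[402.2, 339.2], [412.6, 338.5]]
-33 -42.5 [[402.0, 328.1], [412.5, 327.4]]
-33 -57 [[403.4, 334.1], [413.9, 333.4]]
[399.7  336.45] [398.57 337.86]
```

Left edges agree within 1 px; the pad has ±6 mm of slack on the lantern along the ridge. Descending and gripping.

>>> play_rows --series '[{"dp": [0.2,0.13,2],"rotation": [0,0,0.1],"fingers": 8.5},{"dp": [0,0,2],"rotation": [0,0,0],"fingers": 8.5},{"dp": [0,0,1.5],"rotation": [0,0,0],"fingers": 8.5},{"dp": [0,0,1],"rotation": [0,0,0],"fingers": 8.5},{"dp": [0,0,0.2],"rotation": [0,0,0],"fingers": 8.5},{"dp": [0,0,0],"rotation": [0,0,0],"fingers": 8.5},{"dp": [0,0,0],"rotation": [0,0,0],"fingers": 8.5}]'

```text
clock: 17.8
eef_pos: [627.4, -246.8, 46.5]
ee_rot: [[-0.994, 0.109, 0.0], [0.109, 0.994, 0.0], [-0.0, 0.0, -1.0]]
wrist_force: [0.2, -0.1, -0.4]
gripper_width: 85.4
grasp_force: 0.0
```

```bash
python3 - <<'E'
from h import *
s=manip.read_state();print(s['eef_pos'],s['wrist_force']);go((627.5,-247,47),83.7)
E
```

```text
[ 627.42 -246.77   46.46] [ 0.23 -0.08 -0.39]
dp cm [-0.01 -0.02 -0.05] rot [0.   0.01 0.03] t 17.8 w 85.37656449705382
```

>>> play_rows --series '[{"dp": [0,0,0],"rotation": [0,0,0],"fingers": 6},{"dp": [0,0,0],"rotation": [0,0,0],"fingers": 4},{"dp": [0,0,0],"rotation": [0,0,0],"fingers": 3},{"dp": [0,0,0],"rotation": [0,0,0],"fingers": 2.2},{"dp": [0,0,0],"rotation": [0,0,0],"fingers": 2},{"dp": [0,0,0],"rotation": [0,0,0],"fingers": 2},{"dp": [0,0,0],"rotation": [0,0,0],"fingers": 2},{"dp": [0,0,0],"rotation": [0,0,0],"fingers": 2}]' --newtons 60

```text
clock: 18.8
eef_pos: [627.1, -246.6, 45.9]
ee_rot: [[-0.994, 0.109, -0.0], [0.109, 0.994, 0.0], [0.001, 0.0, -1.0]]
wrist_force: [0.0, -0.7, 4.0]
gripper_width: 27.3
grasp_force: 60.0
```

>>> play_rows --series '[{"dp": [0,0,-0.3],"rotation": [0,0,0],"fingers": 2},{"dp": [0,0,-0.7],"rotation": [0,0,0],"fingers": 2},{"dp": [0,0,-1.5],"rotation": [0,0,0],"fingers": 2},{"dp": [0,0,-2.5],"rotation": [0,0,0],"fingers": 2},{"dp": [0,0,-3],"rotation": [0,0,0],"fingers": 2},{"dp": [0,0,-3],"rotation": [0,0,0],"fingers": 2},{"dp": [0,0,-2.5],"rotation": [0,0,0],"fingers": 2},{"dp": [0,0,-1.5],"rotation": [0,0,0],"fingers": 2},{"dp": [0,0,-1],"rotation": [0,0,0],"fingers": 2},{"dp": [0,0,-0.5],"rotation": [0,0,0],"fingers": 2},{"dp": [0,0,0],"rotation": [0,0,0],"fingers": 2}]'

```text
clock: 20.18
eef_pos: [627.1, -246.5, 210.3]
ee_rot: [[-0.994, 0.109, -0.001], [0.109, 0.994, 0.001], [0.001, 0.001, -1.0]]
wrist_force: [-0.6, 0.1, -1.8]
gripper_width: 27.1
grasp_force: 59.6
```

```bash
python3 - <<'E'
from h import *
s=manip.read_state();print(s['eef_pos'],s['wrist_force'],s['moment']);go((566,201,210),101.9)
grab('top','7');b=grab('side','7')
h=cv2.cvtColor(b,cv2.COLOR_BGR2HSV);m=((h[...,0]<14)&(h[...,1]>110)&(h[...,2]>90)).astype('u1');m[:,:345]=0;m[:,450:]=0;m[:240]=0
c=max(cv2.findContours(m,0,1)[0],key=cv2.contourArea);print(cv2.approxPolyDP(cv2.convexHull(c),3,True)[:,0].tolist())
E
```

```text
[ 627.06 -246.55  210.27] [-0.64  0.14 -1.79] [ 0.08 -0.    0.  ]
dp cm [10.95 43.82  0.08] rot [  0.06  -0.07 -18.17] t 20.175 w 27.127286051937425
[[430, 276], [440, 293], [445, 329], [376, 335], [366, 280]]
```

>>> play_rows --series '[{"dp": [0.5,2.1,0],"rotation": [0,0,0],"fingers": 2},{"dp": [0.85,3.3,0],"rotation": [0,0,0],"fingers": 2},{"dp": [1.03,4.13,0],"rotation": [0,0,0],"fingers": 2},{"dp": [1.03,4.13,0],"rotation": [0,0,0],"fingers": 2},{"dp": [1.03,4.13,0],"rotation": [0,0,0],"fingers": 2},{"dp": [1.03,4.13,0],"rotation": [0,0,0],"fingers": 2},{"dp": [1.03,4.13,0],"rotation": [0,0,0],"fingers": 2},{"dp": [1.03,4.13,0],"rotation": [0,0,0],"fingers": 2},{"dp": [1.03,4.13,0],"rotation": [0,0,0],"fingers": 2},{"dp": [1.03,4.13,0],"rotation": [0,0,0],"fingers": 2},{"dp": [0.85,3.3,0],"rotation": [0,0,0],"fingers": 2},{"dp": [0.5,2.1,0],"rotation": [0,0,0],"fingers": 2}]'

```text
clock: 21.78
eef_pos: [565.6, 202.6, 210.5]
ee_rot: [[-0.994, 0.108, -0.002], [0.108, 0.994, 0.001], [0.002, 0.0, -1.0]]
wrist_force: [0.2, -0.4, -1.8]
gripper_width: 27.7
grasp_force: 59.7
```

>>> play_rows --series '[{"dp": [0,0,0],"rotation": [0,0,-3],"fingers": 2},{"dp": [0,0,0],"rotation": [0,0,-6],"fingers": 2},{"dp": [0,0,0],"rotation": [0,0,-6],"fingers": 2},{"dp": [0,0,0],"rotation": [0,0,-3],"fingers": 2},{"dp": [0,0,0],"rotation": [0,0,0],"fingers": 2},{"dp": [0,0,0],"rotation": [0,0,0],"fingers": 2}]'

```text
clock: 22.52
eef_pos: [566.3, 200.9, 210.8]
ee_rot: [[-0.979, -0.202, -0.001], [-0.202, 0.979, 0.001], [0.001, 0.001, -1.0]]
wrist_force: [0.3, 0.4, -2.5]
gripper_width: 27.6
grasp_force: 59.7
```

```bash
python3 - <<'E'
from h import *
s=manip.read_state();print(s['eef_pos'],s['wrist_force'],s['ee_rot']);go((566,201,170),101.9)
a=grab('top','8');b=grab('side','8')
cv2.imwrite('pics/c8.png',np.clip(1.3*np.hstack([crop(a,190,130,100,120,4),crop(b,270,120,100,120,4)]),0,255).astype('u1'))
E
```

```text
[566.25 200.91 210.79] [ 0.32  0.37 -2.51] [[-0.98 -0.2  -0.  ]
 [-0.2   0.98  0.  ]
 [ 0.    0.   -1.  ]]
dp cm [0.02 0.01 4.08] rot [ 0.04 -0.05 -0.25] t 22.525 w 27.570954709581105
```

View pics/c8.png

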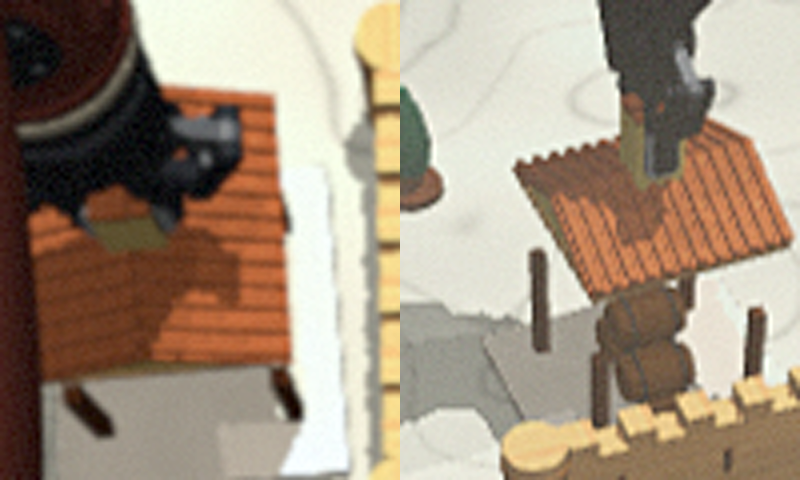

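The roof hangs level over the store. Visible corners are top crop (278,95), (290,362), (42,380) and side crop (595,298), (790,242), (518,165), (748,138).

```bash
python3 - <<'E'
from h import *
from m1 import cv,fit
T={'hl':(278,95),'ll':(290,362),'lh':(42,380)};S={'ll':(595,298),'hl':(790,242),'lh':(518,165),'hh':(748,138)}
M={'hl':(72,-70),'ll':(-72,-70),'lh':(-72,70),'hh':(72,70)}
t={k:cv(p,190,130) for k,p in T.items()};s={k:cv(p,270,120,4,400,0) for k,p in S.items()}
for k in t: print(k,tri(s[k],t[k]))
z=165+5.5
print("both",fit([tri(s[k],t[k])[0][:2] for k in t],[M[k] for k in t]))
print("top",fit([plane("top",t[k],z)[:2] for k in t],[M[k] for k in t]))
print("side",fit([plane("side",s[k],z)[:2] for k in s],[M[k] for k in s]))
E
```

```text
hl (array([650.61, 146.83, 171.96]), np.float64(2.425428873746779))
ll (array([513.93, 121.68, 167.17]), np.float64(3.0394247680281463))
lh (array([484.9 , 239.27, 185.82]), np.float64(1.1506127519902891))
both (array([567.68, 197.56]), np.float64(13.543709083386776), array([[-3.46,  0.46],
       [-0.15,  9.03],
       [ 3.61, -9.49]]))
top (array([569.04, 198.5 ]), np.float64(12.333100480026665), array([[-1.83,  1.71],
       [-2.11,  6.35],
       [ 3.94, -8.06]]))
side (array([575.25, 195.73]), np.float64(6.001314284130432), array([[  3.84,   0.01],
       [ -4.33,  14.24],
       [ -8.24,   0.5 ],
       [  8.73, -14.75]]))
```

```bash
cat > m2.py <<'E'
from h import *
from m1 import cv,fit
def pred(n,c,yaw,zu,pts):
    a=np.radians(yaw);R=np.array([[np.cos(a),-np.sin(a),0],[np.sin(a),np.cos(a),0],[0,0,1]])
    return {k:px(n,R@np.array(p)+[c[0],c[1],zu]) for k,p in pts.items()}
PT={'hl':(72,-70,5.5),'ll':(-72,-70,5.5),'lh':(-72,70,5.5),'hh':(72,70,5.5),'rl':(-72,0,46),'rh':(72,0,46)}
E
python3 - <<'E'
from m2 import *
s=manip.read_state();R=s['ee_rot'];yaw=np.degrees(np.arctan2(R[1,1],R[0,1]))-90
ps=pred("side",s['eef_pos'],yaw,164.8,PT);pt=pred("top",s['eef_pos'],yaw,164.8,PT)
for k in PT: print(k,"side",(ps[k]-[270,120])*4+[400,0],"top",(pt[k]-[190,130])*4)
# same model on table for calibration: roof0
ps=pred("side",(627.1,-246.6),-6.3,0,PT);pt=pred("top",(627.1,-246.6),-6.3,0,PT)
for k in PT: print(k,"side0",(ps[k]-[350,310])*4+[400,300],"top0",(pt[k]-[370,170])*4+[0,300])
# posts at nominal
for x in(58,-58):
  for y in(56,-56):
    q=dict(p=(x,y,0));print(x,y,(pred("top",(566,201),11.9,104,q)['p']-[195,165])*4,(pred("side",(566,201),11.9,104,q)['p']-[285,165])*4+[400,0])
E
```

```text
hl side [790.4  241.37] top [276.45  96.53]
ll side [586.1  298.46] top [294.39 364.47]
lh side [507.76 167.95] top [ 15.85 387.74]
hh side [701.74 117.86] top [  6.38 118.38]
rl side [544.47 182.64] top [140.45 355.47]
rh side [748.12 129.37] top [126.61  75.92]
hl side0 [725.17 537.24] top0 [368.52 367.75]
ll side0 [472.78 555.98] top0 [329.08 595.02]
lh side0 [440.07 345.04] top0 [ 95.58 542.81]
hh side0 [673.76 329.24] top0 [140.74 318.15]
rl side0 [460.61 409.95] top0 [228.59 553.4 ]
rh side0 [709.7 392.6] top0 [272.02 319.58]
58 56 [42.9 46.8] [627.55  28.76]
58 -56 [245.78  29.5 ] [695.49 127.95]
-58 56 [ 52.18 250.58] [476.27  70.16]
-58 -56 [259.83 232.44] [538.08 173.73]
```

>>> play_rows --series '[{"dp": [0.2,-0.02,0.5],"rotation": [0,0,-0.2],"fingers": 2},{"dp": [0,0,1],"rotation": [0,0,0],"fingers": 2},{"dp": [0,0,1],"rotation": [0,0,0],"fingers": 2},{"dp": [0,0,0.7],"rotation": [0,0,0],"fingers": 2},{"dp": [0,0,0.3],"rotation": [0,0,0],"fingers": 2},{"dp": [0,0,0],"rotation": [0,0,0],"fingers": 2},{"dp": [0,0,0],"rotation": [0,0,0],"fingers": 2},{"dp": [0,0,0],"rotation": [0,0,0],"fingers": 2}]'

```text
clock: 23.62
eef_pos: [564.5, 200.6, 176.4]
ee_rot: [[-0.978, -0.207, -0.0], [-0.207, 0.978, 0.001], [0.0, 0.001, -1.0]]
wrist_force: [0.2, -0.1, -1.2]
gripper_width: 27.0
grasp_force: 59.8
```

```bash
cat > m3.py <<'E'
from m2 import *
def hull(f,x0,y0,x1,y1,eps):
    h=cv2.cvtColor(cv2.GaussianBlur(f,(3,3),0),cv2.COLOR_BGR2HSV);m=(((h[...,0]<14)|(h[...,0]>172))&(h[...,1]>120)).astype('u1')
    k=np.zeros_like(m);k[y0:y1,x0:x1]=m[y0:y1,x0:x1];k=cv2.morphologyEx(k,cv2.MORPH_OPEN,np.ones((3,3)))
    c=max(cv2.findContours(k,0,1)[0],key=cv2.contourArea);return cv2.approxPolyDP(cv2.convexHull(c),eps,True)[:,0]
def cmp(n,f,box,c,yaw,zu,ks):
    q=hull(f,*box,2.5);P=pred(n,c,yaw,zu,PT);print(n,q.tolist())
    for k in ks:
        i=np.linalg.norm(q-P[k],axis=1).argmin();print("  ",k,"pred",P[k],"obs-pred",q[i]-P[k])
E
python3 - <<'E'
from m3 import *
s=manip.read_state();R=s['ee_rot'];print(s['eef_pos'],s['wrist_force']);go((564.3,200.3,160),101.85)
yaw=np.degrees(np.arctan2(R[1,1],R[0,1]))-90
a=grab('top','9');b=grab('side','9')
cmp("side",b,(290,130,390,220),s['eef_pos'],yaw,s['eef_pos'][2]-46,PT)
cmp("top",a,(190,130,280,240),s['eef_pos'],yaw,s['eef_pos'][2]-46,['hl','ll'])
print("table");cmp("side",cv2.imread("pics/side0.png"),(345,290,450,400),(627.1,-246.6),-6.3,0,PT)
cmp("top",cv2.imread("pics/top0.png"),(385,160,475,255),(627.1,-246.6),-6.3,0,['hl','ll','lh','hh'])
E
```

```text
[564.48 200.59 176.36] [ 0.21 -0.12 -1.25]
dp cm [ 0.02 -0.03  1.64] rot [ 0.05 -0.01  0.08] t 23.625 w 27.001124224769537
side [[355, 166], [364, 190], [316, 201], [309, 179], [345, 162]]
   hl pred [366.1  190.28] obs-pred [-2.1  -0.28]
   ll pred [316.09 204.71] obs-pred [-0.09 -3.71]
   lh pred [296.68 172.12] obs-pred [12.32  6.88]
   hh pred [344.23 159.42] obs-pred [0.77 2.58]
   rl pred [305.78 176.26] obs-pred [3.22 2.74]
   rh pred [355.64 162.75] obs-pred [-0.64  3.25]
top [[221, 130], [259, 162], [263, 225], [190, 239], [190, 130]]
   hl pred [260.84 161.09] obs-pred [-1.84  0.91]
   ll pred [265.53 225.94] obs-pred [-2.53 -0.94]
table
side [[418, 319], [427, 338], [431, 368], [370, 373], [362, 322]]
   hl pred [431.29 369.31] obs-pred [-0.29 -1.31]
   ll pred [368.2  373.99] obs-pred [ 1.8  -0.99]
   lh pred [360.02 321.26] obs-pred [1.98 0.74]
   hh pred [418.44 317.31] obs-pred [-0.44  1.69]
   rl pred [365.15 337.49] obs-pred [ -3.15 -15.49]
   rh pred [427.43 333.15] obs-pred [-0.43  4.85]
top [[407, 175], [438, 177], [460, 186], [451, 242], [395, 230]]
   hl pred [462.13 186.94] obs-pred [-2.13 -0.94]
   ll pred [452.27 243.76] obs-pred [-1.27 -1.76]
   lh pred [393.9 230.7] obs-pred [ 1.1 -0.7]
   hh pred [405.19 174.54] obs-pred [1.81 0.46]
```

No viewing budget left, so I'm measuring roof offsets sub-pixel along model lines, both on the table (calibrates the eave width) and now.

```bash
cat > m4.py <<'E'
from m3 import *
def idx(f):
    g=cv2.GaussianBlur(f,(3,3),0).astype('f4');return (g[...,2]-g[...,0])/(g.sum(2)+1)
def edge(n,I,c,yaw,zu,A,B):
    "mm from A along A->B where the terracotta index rises through half"
    A,B=np.array(A,float),np.array(B,float);L=np.linalg.norm(B-A);t=np.arange(0,L,.25)
    P=pred(n,c,yaw,zu,dict(enumerate(A+(B-A)*(u/L) for u in t)));p=np.array([P[i] for i in range(len(t))],'f4')
    v=cv2.remap(I,p[:,0].copy().reshape(1,-1),p[:,1].copy().reshape(1,-1),1)[0]
    h=(v[:24].mean()+v[-40:].mean())/2;return t[np.argmax(v>h)]
def run(n,f,c,yaw,zu,far=False):
    I=idx(f);lo=[];hi=[];ne=[];fa=[]
    for y in range(-64,-44,3):
        z=5.5+(70+y)*.58
        lo.append(-100+edge(n,I,c,yaw,zu,(-100,y,z),(-55,y,z)));hi.append(100-edge(n,I,c,yaw,zu,(100,y,z),(55,y,z)))
    for x in range(-60,61,6):
        ne.append(-95+edge(n,I,c,yaw,zu,(x,-95,3),(x,-55,3)))
        if far: fa.append(95-edge(n,I,c,yaw,zu,(x,95,3),(x,55,3)))
    m=np.median;print(n,"lo %.1f hi %.1f xc %.1f | near %.1f sd %.1f"%(m(lo),m(hi),(m(lo)+m(hi))/2,m(ne),np.std(ne)),("far %.1f"%m(fa)) if far else "", "slope deg %.2f"%np.degrees(np.polyfit(np.arange(-60,61,6),ne,1)[0]))
E
cat > now.py <<'E'
from m4 import *
import sys
def st(a,b,S): run("top",a,*S);run("side",b,*S)
s=manip.read_state();R=s['ee_rot'];S=(s['eef_pos'],np.degrees(np.arctan2(R[1,1],R[0,1]))-90,s['eef_pos'][2]-46)
print(S,s['wrist_force'],s['clock'],s['grasp_force'])
st(grab('top',sys.argv[1]),grab('side',sys.argv[1]),S)
E
python3 now.py 10; python3 - <<'E'
from m4 import *
r=cv2.imread
print("table");run("top",r("pics/top0.png"),(627.1,-246.6),-6.3,0,True);run("side",r("pics/side0.png"),(627.1,-246.6),-6.3,0,True)
print("lifted");run("side",r("pics/side7.png"),(627.06,-246.55),-6.3,164.3)
print("img8");run("top",r("pics/top8.png"),(566.25,200.9),11.65,164.8);run("side",r("pics/side8.png"),(566.25,200.9),11.65,164.8)
# posts: dark top location along x and y at z=104
for n in("top","side"):
    I=r(f"pics/{n}0.png").max(2).astype('f4');out=[]
    for x in(58,-58):
        for y in(56,-56):
            # post centreline just below top: sample perpendicular profile in x, dark centroid
            t=np.arange(-14,14.1,.5);P=pred(n,(566,201),11.9,101,{i:(x+d,y,0) for i,d in enumerate(t)});p=np.array([P[i] for i in range(len(t))],'f4')
            v=cv2.remap(I,p[:,0].copy().reshape(1,-1),p[:,1].copy().reshape(1,-1),1)[0];w=np.clip((v[:6].mean()+v[-6:].mean())/2-20-v,0,None);ox=(w*t).sum()/w.sum()
            P=pred(n,(566,201),11.9,101,{i:(x,y+d,0) for i,d in enumerate(t)});p=np.array([P[i] for i in range(len(t))],'f4')
            v=cv2.remap(I,p[:,0].copy().reshape(1,-1),p[:,1].copy().reshape(1,-1),1)[0];w=np.clip((v[:6].mean()+v[-6:].mean())/2-20-v,0,None);oy=(w*t).sum()/w.sum()
            out.append((round(float(ox),1),round(float(oy),1)))
    print(n,"post offsets",out)
E
```

```text
(array([564.4 , 200.58, 176.24]), np.float64(11.935072447303796), np.float64(130.24375615634207)) [-0.79 -0.14 -3.24] 23.725 59.772403836250305
top lo -72.5 hi 72.0 xc -0.2 | near -66.8 sd 0.3  slope deg 0.25
side lo -71.5 hi 73.0 xc 0.8 | near -67.8 sd 1.6  slope deg -0.79
table
top lo -73.5 hi 71.2 xc -1.1 | near -71.8 sd 0.6 far 70.5 slope deg 0.58
side lo -72.0 hi 73.0 xc 0.5 | near -70.8 sd 0.3 far 73.5 slope deg 0.34
lifted
side lo -71.8 hi 73.2 xc 0.8 | near -70.2 sd 0.9  slope deg 1.24
img8
top lo -71.8 hi 72.2 xc 0.2 | near -66.8 sd 0.8  slope deg 0.27
side lo -71.0 hi 73.2 xc 1.1 | near -67.5 sd 1.9  slope deg -2.17
top post offsets [(-7.1, 0.0), (-9.4, 0.8), (-5.5, -0.3), (-9.2, 0.5)]
side post offsets [(-1.4, -6.1), (-1.7, -5.0), (-1.3, -7.5), (5.1, -8.1)]
```

Roof is centred on the TCP within about 1 mm in x and y relative to the posts. Final small descent.

>>> play_rows --series '[{"dp": [-0.07,0,0.4],"rotation": [0,0,0],"fingers": 2},{"dp": [0,0,0.5],"rotation": [0,0,0],"fingers": 2},{"dp": [0,0,0.4],"rotation": [0,0,0],"fingers": 2},{"dp": [0,0,0.2],"rotation": [0,0,0],"fingers": 2},{"dp": [0,0,0.1],"rotation": [0,0,0],"fingers": 2},{"dp": [0,0,0],"rotation": [0,0,0],"fingers": 2},{"dp": [0,0,0],"rotation": [0,0,0],"fingers": 2},{"dp": [0,0,0],"rotation": [0,0,0],"fingers": 2}]'

```text
clock: 24.82
eef_pos: [565.0, 200.7, 160.1]
ee_rot: [[-0.978, -0.207, -0.001], [-0.207, 0.978, 0.001], [0.0, 0.001, -1.0]]
wrist_force: [0.5, 0.1, -2.6]
gripper_width: 26.9
grasp_force: 59.8
```

```bash
python3 now.py 11; python3 - <<'E'
from m4 import *
from scipy.stats import theilslopes
s=manip.read_state();print(s['ee_rot'][:,2]);go((565.1,200.6,160),101.9)
P=s['eef_pos'];xs=np.arange(-64,65,4)
for nm,f,S in(("tab","side0",((627.1,-246.6),-6.3,0)),("lift","side7",((627.06,-246.55),-6.3,164.3)),("img8","side8",((566.25,200.9),11.65,164.8)),("now","side11",(P,11.9,P[2]-46))):
    I=idx(cv2.imread(f"pics/{f}.png"));e=[-95+edge("side",I,*S,(x,-95,3),(x,-55,3)) for x in xs]
    print(nm,np.degrees(theilslopes(e,xs)[:2][0]),np.round(e[::3],1).tolist())
E
```

```text
(array([565.01, 200.72, 160.12]), np.float64(11.932464348237971), np.float64(114.11687148214799)) [ 0.52  0.12 -2.56] 24.825 59.772924184799194
top lo -72.5 hi 72.0 xc -0.2 | near -66.5 sd 0.3  slope deg 0.27
side lo -71.2 hi 72.8 xc 0.8 | near -67.0 sd 2.0  slope deg -1.93
[-0.  0. -1.]
dp cm [-0.01 -0.01  0.01] rot [ 0.05 -0.03  0.03] t 24.925 w 27.333772655229367
tab 0.29841551829730373 [-71.0, -71.0, -71.2, -71.0, -70.8, -70.8, -70.8, -70.8, -70.8, -70.2, -70.5]
lift 1.1394047062260688 [-70.8, -71.0, -70.5, -70.8, -70.2, -70.5, -69.5, -69.0, -69.0, -68.8, -69.0]
img8 -1.7904931097838226 [-65.0, -65.2, -63.5, -63.8, -64.0, -72.2, -67.5, -67.5, -68.0, -68.0, -68.0]
now -1.342869832337867 [-69.2, -64.5, -64.8, -64.5, -65.0, -68.0, -68.0, -68.2, -67.0, -66.8, -69.0]
```

```bash
python3 -c "
from plant import manip
print(manip.job_done())"
```

```text
the job is handed in; nothing more can be done
None
```

The job is handed in: the spare barrel lies released in the groove, and the roof is held still and level about 1 cm above the posts, square with them and centred to within about 1–2 mm as measured by camera, with no contact at the wall or the loose items as far as I could tell.

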